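Select the green lamp on the test board and test it

TASK

On the lamp test board, push the black selector lever round with a fingertip until its white tip points straight at the green bulb; push it, do not pinch it between the fingers. Only then press the black test button all the way down with a fingertip, and let it come up again, leaving the lever pointing at the green bulb. Do not touch any of the glass bulbs, and leave the loose things that lie on the board where they are.

Things in the scene. Friction and masses are not known exactly. Their poses are not given: they have to be found in the camera images.
- board: fixed plywood lamp test board, 12 mm thick, x -170 to +210 mm, y -230 to +230 mm; origin on its underside, below the lever's pivot. A grey switch drum 92 mm across rises round the pivot to 58 mm above the table. Two bulbs stand on its +y side and two on its -y side, in any order. It lies turned up to 0.4 rad from the room's axes, its -x side towards the robot.
- lever_hub (a point): a point on the upright pivot axis of the black selector lever, at mid-height of the lever (80 mm above the table); its x axis runs along the lever to its white tip, z is up
- lever_tip (a point): end of the lever's white tip, 105 mm out from the pivot, 80 mm above the table. The lever is a level black bar with a white stripe, one arm only, 14 mm wide, 70 to 90 mm above the table; beyond the drum (over 46 mm from the pivot) there is 58 mm of clear space under it, down to the board.
- lever (a joint): angle of the selector lever about its upright pivot, rad: 0 when it points along the board's +x, growing anticlockwise seen from above; stops at -2.1 and +2.1. It turns stiffly (friction 0.15 N m, about 2 N at 80 mm from the pivot), has no spring or clicks and stays where it is left.
- test_top (a point): centre of the top of the black round push button, 32 mm across, 34 mm above the table, in a grey housing on the board, 115 mm from the lever's pivot on the board's -x side (the robot's side)
- test (a joint): travel of the push button, m: 0 when up, 0.006 fully down. It is pressed straight down against a spring, about 5 N fully down, and comes up again when let go.
- tape: yellow roll of tape lying flat on the board, 60 mm across, 19 mm high, loose; origin at the centre of its underside
- jar: glass jar with a steel lid standing on the board, 42 mm across, 62 mm high, loose; origin at the centre of its underside
- carton: small cardboard bulb carton standing on the board, 46 x 46 x 70 mm high, loose; origin at the centre of its underside
- screwdriver: red-handled screwdriver lying on the far (+x) edge of the board, about 200 mm long, loose
- bulb_green: a round green glass bulb screwed into a white porcelain lamp holder fixed on the board; glass at most 45 mm across, holder 50 mm across and 18 mm high, whole thing 76 mm high; origin at the centre of the holder's underside, on the board's top. About 160 mm from the lever's pivot.
- bulb_red: a round red glass bulb screwed into a white porcelain lamp holder fixed on the board; glass at most 45 mm across, holder 50 mm across and 18 mm high, whole thing 76 mm high; origin at the centre of the holder's underside, on the board's top. About 160 mm from the lever's pivot.
- bulb_yellow: a round yellow glass bulb screwed into a white porcelain lamp holder fixed on the board; glass at most 45 mm across, holder 50 mm across and 18 mm high, whole thing 76 mm high; origin at the centre of the holder's underside, on the board's top. About 160 mm from the lever's pivot.
- bulb_blue: a round blue glass bulb screwed into a white porcelain lamp holder fixed on the board; glass at most 45 mm across, holder 50 mm across and 18 mm high, whole thing 76 mm high; origin at the centre of the holder's underside, on the board's top. About 160 mm from the lever's pivot.

How it is judged (in metres and radians):
On the way, in this order (a step that is already met when the one before it is completed fails the run):
1. the lever points at the green bulb and is at rest (y of bulb_green in the frame of lever_hub between -0.018 and 0.018 m and x of bulb_green in the frame of lever_hub above 0.1 m and velocity of joint lever between -0.05 and 0.05 rad/s), for 0.2 s.
2. the test button is pressed down with a finger while the lever points at the green bulb (y of bulb_green in the frame of lever_hub between -0.018 and 0.018 m and x of bulb_green in the frame of lever_hub above 0.1 m and value of joint test above 0.0045 m and contact force between the fingers and anything else above 0.5 N), for 0.05 s.
At the end, for the whole second after the job is handed in: the line of the lever passes within 18 mm of the green bulb's axis (about 6 degrees), on the white-tipped side; the lever is at rest; the button is up again (within 1.5 mm); every loose thing on the board is within 15 mm of where it began (all of step 1 and value of joint test below 0.0015 m and distance of each of tape, jar, carton, screwdriver from where it was at the start of the episode below 0.015 m); the robot touches nothing.
It fails at once if the lever is pinched: fingers press on both sides of its bar at once (over 1.5 N each) (contact force between the fingers and lever_c1 above 1.5 N and contact force between the fingers and lever_c2 above 1.5 N).
It fails at once if the test button is pressed (over 3 mm) while the lever does not point at the green bulb (value of joint test above 0.003 m and not (y of bulb_green in the frame of lever_hub between -0.018 and 0.018 m and x of bulb_green in the frame of lever_hub above 0.1 m)).
It fails at once if a glass bulb is touched by the robot (over 1 N) (contact force between any of the fingers, the arm and bulb_green above 1 N or contact force between any of the fingers, the arm and bulb_red above 1 N or contact force between any of the fingers, the arm and bulb_yellow above 1 N or contact force between any of the fingers, the arm and bulb_blue above 1 N).
It fails at once if a loose thing on the board is lifted, carried or pushed away (over 15 mm) (distance of any of tape, jar, carton, screwdriver from where it was at the start of the episode above 0.015 m).
It fails at once if a loose thing on the board is knocked over (angle between any of tape, jar, carton's own z axis and vertical above 0.5 rad).
It also fails if it takes over 51 s, if anything falls off the work surface, if the arm or the gripper's body presses on something with over 40 N, if the wrist force passes 120 N, or if a joint passes its speed limit or range.

ROBOT

A 6-joint arm with a two-finger parallel gripper is mounted at the origin on the work surface. World frame = base frame: x ahead of the robot, y to its left, z up, the work surface at z = 0. Lengths are in mm, angles in rad, forces in N, time in s.
With the tool pointing down it reaches from about 350 to 725 mm from the base axis. Payload 4.3 kg.
Tool frame: the origin (TCP) lies midway between the tips of the shut fingers; the grasp point (between the pads) lies ctrl.tcp_to_grasp behind it (ctrl.tcp_to_grasp is the distance from the TCP to the grasp point, in mm); z points along the fingers, y is the line along which they close (so a half turn about z gives the same grasp; the last joint's range is limited). The gripper opens to 85 mm and grips with 20 to 120 N. Pads are 22 mm wide; open, the fingers measure 114 mm over their backs; the gripper's body (76 mm by 85 mm) begins 54 mm behind the grasp point. The pads swing forward as they close: fully open they stand 13 mm farther back than shut.
Start: joints at [-0.11, 0.377, 0.081, 1.274, 0, 1.46], TCP at [575.036, 0.002, 231.329] pointing down, gripper open.
Joint ranges: [-2.72, 2.72], [-0.84, 1.66], [-1.02, 1.22], [-1.77, 2.12], [-1.37, 1.28], [-3.14, 3.14]. Speed limits (rad/s): [2.57, 2.57, 3.14, 3.14, 3.14, 3.14].

INTERFACE

Orientations are given as [roll, pitch, yaw] about the fixed x, y, z axes, in that order (R = Rz(yaw) Ry(pitch) Rx(roll)).
In Python, from bench import ctrl, monitor, vision, workorder, finder gives the robot as it stands. Calls block until the motion is done:
- ctrl.goto(position, orientation): joint-space move of the TCP to a pose.
- ctrl.servo_line(position, v=150, orientation=None, contact_N=None): straight line of the TCP; orientation=None keeps the orientation; v is the mean speed in mm/s. With contact_N (N) it stops when the force on the tool has changed by that much, and returns True; else False.
- ctrl.movej(angles): joint-space move.
- ctrl.command_gripper(opening, effort=None): finger opening in mm; effort is the grip in N (None keeps the last); returns when the fingers have stopped.
- ctrl.pause(seconds).
- ctrl.ik(position, orientation): joint angles nearest the present ones, or None.
- monitor.state(): the state.
- vision.snapshot(name): name is "scene" or "side" or "wrist"; returns a dict with "color" (480x640x3 uint8, red, green, blue), "camera_matrix" (3x3 intrinsics, pixels), "rvec" (rotation vector, rad) and "tvec" (3), from world to camera coordinates, as OpenCV has them. Camera axes: x right, y down, z forward; pixel columns grow to the right and rows downward; lengths in mm; the calibration is good to about 2 mm. A picture is of the moment at which its call begins. There is no depth.
A pose or a line that the arm cannot do raises ctrl.MotionError and nothing moves.
- workorder.close_job(): hands the job in; it is judged then, once.
Trained networks look in the newest picture that a camera, given by its name, has taken for a name from the list of things; names that differ only in an ending like _2 or _b are one class to them, and where a whole thing is asked for, a point or a joint stands for the part that bears it (a point fixed in the world has none). Each returns a list of dicts, best first, with "confidence" (0 to 1); they miss things now and then, are a little off and sometimes report something else, mostly with a low value. They report only what shows in the picture. A call takes as long as a camera call.
- finder.search_frame(camera, thing): "bbox" ([centre column, centre row, width, height] in pixels, round what is visible of it).
- finder.mark_of(camera, thing): "uv" ([column, row] in pixels: a listed point, or the origin of a listed thing).
The state is a dict: "clock": time; "q": joint angles; "qd": joint speeds; "effort": joint torques, N m; "tcp_pos": TCP position; "ee_rot": TCP orientation; "force": force on the tool from outside, world axes, zero at the start; "ft_torque": the same for the moment, N m; "opening": finger opening in mm; "gripper_force": force on a finger pad.
Only numpy, scipy, OpenCV 4.12 (cv2) and the standard library are available. Lean on these libraries where they do the work, as an engineer would, in place of code of your own. Each camera call takes 0.05 s, during which the arm holds its last target. There are 200 camera calls.

## Working session

There is one attempt and no reset: what is moved stays moved. The work goes in short steps, each a Python script; the robot and the scene stay as the last script left them, time stands still between calls to the robot, and variables do not carry over. Pictures are saved under pics/ and viewed, at most 10 in all, crops included, and the job is handed in when it is done.

```bash
mkdir -p pics; cat > h.py <<'E'
import numpy as np, cv2
from bench import ctrl, monitor, vision, workorder, finder
def P(s): 
    R=cv2.Rodrigues(np.array(s["rvec"],float))[0]; t=np.array(s["tvec"],float).reshape(3)
    return np.array(s["camera_matrix"]),R,t
def ray(s,uv,z):
    K,R,t=P(s); d=R.T@np.linalg.inv(K)@np.array([uv[0],uv[1],1.]); c=-R.T@t
    return (c+d*(z-c[2])/d[2])
def snap(n,f=None):
    s=vision.snapshot(n)
    if f: cv2.imwrite("pics/"+f,cv2.cvtColor(s["color"],cv2.COLOR_RGB2BGR))
    return s
E
cat > m.py <<'E'
from h import *
Z=dict(lever_hub=80,lever_tip=80,test_top=34,tape=12,jar=12,carton=12,bulb_green=12,bulb_red=12,bulb_yellow=12,bulb_blue=12,screwdriver=20,board=0)
for c in ("scene","side"):
    s=snap(c,c+"0.png")
    for k,z in Z.items():
        print(c,k,[(np.round(r["uv"]).tolist(),round(r["confidence"],2),ray(s,r["uv"],z)[:2].round().tolist()) for r in finder.mark_of(c,k)[:2]])
print(monitor.state()["clock"], ctrl.tcp_to_grasp)
E
python3 m.py
```

```text
scene lever_hub [([317.0, 252.0], 0.66, [595.0, 22.0]), ([295.0, 332.0], 0.61, [849.0, 26.0])]
scene lever_tip [([301.0, 280.0], 0.55, [696.0, 7.0])]
scene test_top [([340.0, 244.0], 0.59, [484.0, 56.0])]
scene tape [([295.0, 329.0], 0.57, [763.0, 6.0])]
scene jar [([420.0, 272.0], 0.78, [535.0, 236.0])]
scene carton [([264.0, 233.0], 0.75, [420.0, -138.0])]
scene bulb_green [([262.0, 234.0], 0.44, [425.0, -140.0])]
scene bulb_red [([240.0, 286.0], 0.77, [642.0, -135.0])]
scene bulb_yellow [([260.0, 259.0], 0.59, [534.0, -119.0])]
scene bulb_blue [([393.0, 292.0], 0.68, [618.0, 183.0])]
scene screwdriver [([217.0, 312.0], 0.6, [742.0, -154.0])]
scene board [([315.0, 282.0], 0.7, [588.0, 15.0]), ([240.0, 289.0], 0.32, [637.0, -137.0])]
side lever_hub [([329.0, 226.0], 0.62, [600.0, 20.0])]
side lever_tip [([283.0, 195.0], 0.84, [703.0, 14.0]), ([329.0, 258.0], 0.33, [561.0, 70.0])]
side test_top [([375.0, 293.0], 0.84, [481.0, 53.0])]
side tape [([264.0, 206.0], 0.9, [758.0, 10.0]), ([330.0, 226.0], 0.6, [632.0, -29.0])]
side jar [([276.0, 361.0], 0.78, [534.0, 232.0])]
side carton [([462.0, 250.0], 0.64, [422.0, -129.0]), ([328.0, 160.0], 0.34, [740.0, -161.0])]
side bulb_green [([235.0, 250.0], 0.71, [728.0, 116.0])]
side bulb_red [([358.0, 190.0], 0.9, [646.0, -132.0])]
side bulb_yellow [([407.0, 222.0], 0.7, [530.0, -123.0])]
side bulb_blue [([262.0, 308.0], 0.96, [613.0, 176.0])]
side screwdriver [([326.0, 160.0], 0.95, [737.0, -152.0])]
side board [([328.0, 256.0], 0.87, [599.0, 19.0]), ([407.0, 221.0], 0.48, [536.0, -134.0])]
1.3 18.700000000000003
```

View pics/side0.png

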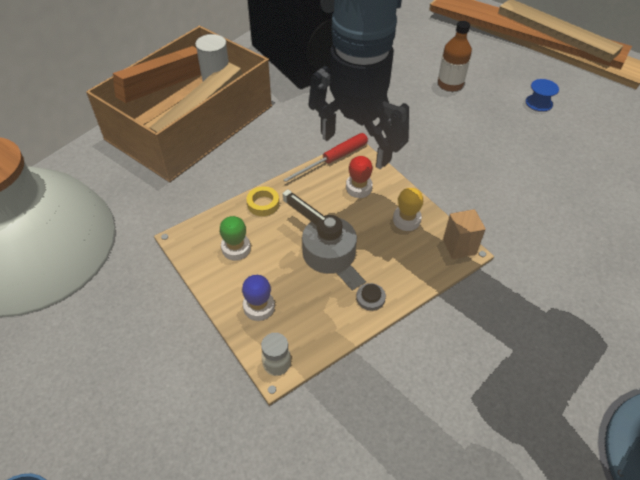

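View pics/scene0.png

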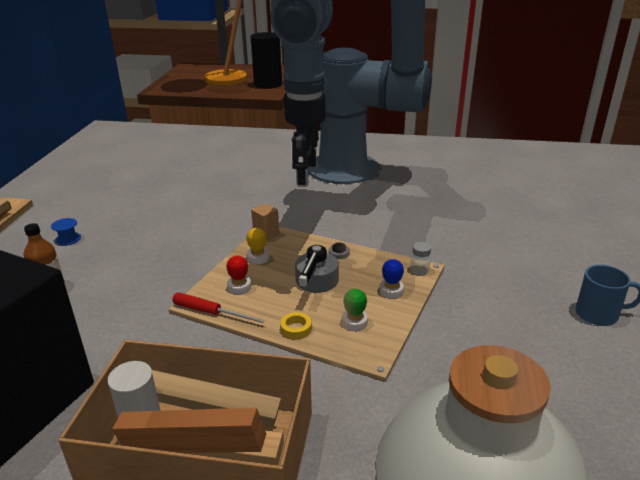

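The side view shows the lever with its pivot at about (329,226) and its tip at (285,195). The green bulb's holder is at (235,250), the button at (371,295), and the way between lever and bulb is clear. In the scene view, the "bulb_green" mark at (262,234) was really the carton; the true holder is near (355,320). The lever needs about +0.72 rad anticlockwise, so I'll push it from its -y side with shut fingers and stop short first.

```bash
cat >> h.py <<'E'
hub=np.array([598.,20.]); green=np.array([728.,116.])
def tool(th,off,r=80,z=68):
    u=np.array([np.cos(th),np.sin(th)]); n=np.array([-u[1],u[0]])
    return [*(hub+r*u-off*n),z],[np.pi,0,th]
def look(f=None):
    s=snap("side",f)
    h=finder.mark_of("side","lever_hub"); t=finder.mark_of("side","lever_tip"); g=finder.mark_of("side","bulb_green")
    for n,l,z in(("hub",h,80),("tip",t,80),("green",g,12)):
        print(n,[(round(r["confidence"],2),ray(s,r["uv"],z)[:2].round(1).tolist()) for r in l[:2]])
    if t:
        d=ray(s,t[0]["uv"],80)[:2]-hub; print("lever ang",np.arctan2(d[1],d[0]),np.linalg.norm(d))
E
cat > a.py <<'E'
from h import *
s=snap("scene"); print("green scene",ray(s,(355,321),12)[:2]); print(monitor.state()["ee_rot"])
ctrl.command_gripper(0)
p,o=tool(-0.08,45,z=200); ctrl.goto(p,o)
look("b.png")
p,o=tool(-0.08,45); print("touch",ctrl.servo_line(p,v=100,orientation=o,contact_N=5))
print(monitor.state()["clock"],monitor.state()["tcp_pos"],monitor.state()["force"])
for off in (40,35,30,26,22,19,16):
    p,o=tool(-0.08,off)
    if ctrl.servo_line(p,v=30,orientation=o,contact_N=1.2): print("contact before off",off);break
st=monitor.state(); print(st["clock"],st["tcp_pos"],st["force"],st["opening"]); look()
E
python3 a.py
```

```text
green scene [721.95173811 115.85768547]
[3.14154417e+00 9.09670446e-06 1.57079999e+00]
hub [(0.81, [603.4, 15.2])]
tip [(0.58, [703.7, 8.0])]
green [(0.79, [732.7, 115.7])]
lever ang -0.11257498642315772 106.37661761761889
touch False
5.225 [674.84262312 -31.34031158  68.91085054] [-0.37883712 -0.18563469 -0.02554087]
contact before off 40
5.4917 [674.44474559 -25.45299022  67.94467851] [ 0.0115508   0.64456336 -0.36379087] 0.046215416621792973
hub [(0.83, [599.3, 20.2])]
tip [(0.72, [704.0, 5.9])]
green [(0.57, [728.4, 114.8]), (0.15, [422.9, -127.2])]
lever ang -0.13260167892648478 106.93242228224977
```

```bash
cat > b.py <<'E'
from h import *
p,o=tool(-0.12,30); ctrl.servo_line(p,v=60,orientation=o)
for th in np.linspace(-0.1,0.5,7):
    p,o=tool(th,21.5); ctrl.servo_line(p,v=50,orientation=o); f=monitor.state()["force"]; print(round(th,2),np.round(f,1))
print(monitor.state()["clock"]); look("c.png")
E
python3 b.py
```

```text
-0.1 [ 0.3  0.5 -0.2]
-0.0 [-0.7 -0.2 -0.3]
0.1 [-0.6 -0.6 -0.9]
0.2 [-0.7 -0.1  0.2]
0.3 [ 0.2 -0.1  0. ]
0.4 [-0.1  0.1 -0.7]
0.5 [-0.7  0.1  0. ]
8.2
hub [(0.62, [603.6, 18.1])]
tip [(0.56, [692.6, 66.6])]
green [(0.69, [731.5, 119.0])]
lever ang 0.45768065549836445 105.48634543649163
```

View pics/c.png

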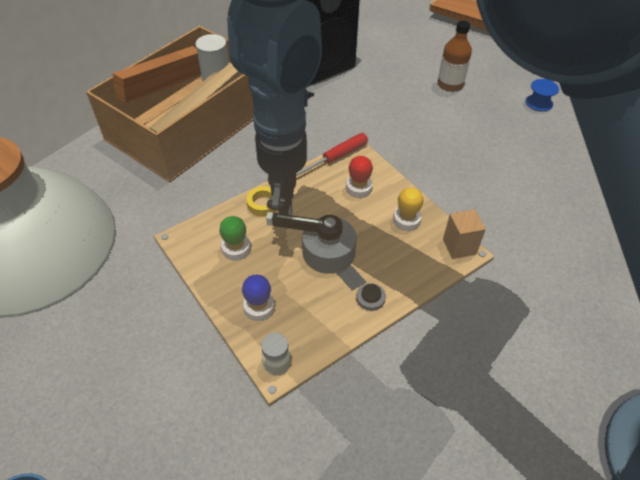

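The lever (tip near (270,217)) follows the finger, lagging about 0.04 rad, and everything else is in place. I'll finish the push, back off and measure.

```bash
cat > c.py <<'E'
from h import *
for th in (0.58,0.66):
    p,o=tool(th,21.5); ctrl.servo_line(p,v=40,orientation=o)
p,o=tool(0.66,45); ctrl.servo_line(p,v=80,orientation=o)
p[2]=220; ctrl.servo_line(p,v=150)
look("d.png"); look()
s=snap("scene","e.png")
for k,z in(("lever_tip",80),("lever_hub",80),("bulb_green",12)): print(k,[(r["uv"],ray(s,r["uv"],z)[:2].round(1)) for r in finder.mark_of("scene",k)[:2]])
for n in("d","e"):
    im=cv2.imread(f"pics/{n}.png"); x,y=(180,130) if n=="d" else (220,210)
    cv2.imwrite(f"pics/{n}c.png",cv2.resize(im[y:y+150,x:x+200],None,fx=4,fy=4,interpolation=2))
print(monitor.state()["clock"])
E
python3 c.py
```

```text
hub [(0.7, [601.7, 26.2]), (0.4, [614.1, -69.9])]
tip [(0.63, [678.0, 81.9])]
green [(0.97, [733.8, 114.6]), (0.28, [634.0, -26.5])]
lever ang 0.6582208476111484 101.13298973835742
hub []
tip [(0.96, [682.3, 86.1])]
green [(0.91, [733.8, 107.5])]
lever ang 0.6651730434322611 107.11957357999785
lever_tip [([340.4, 280.5], array([687.3,  82.6]))]
lever_hub [([320.3, 254.8], array([602.6,  29.9]))]
bulb_green [([354.4, 323.1], array([728.4, 115.4]))]
11.2417
```

View pics/dc.png

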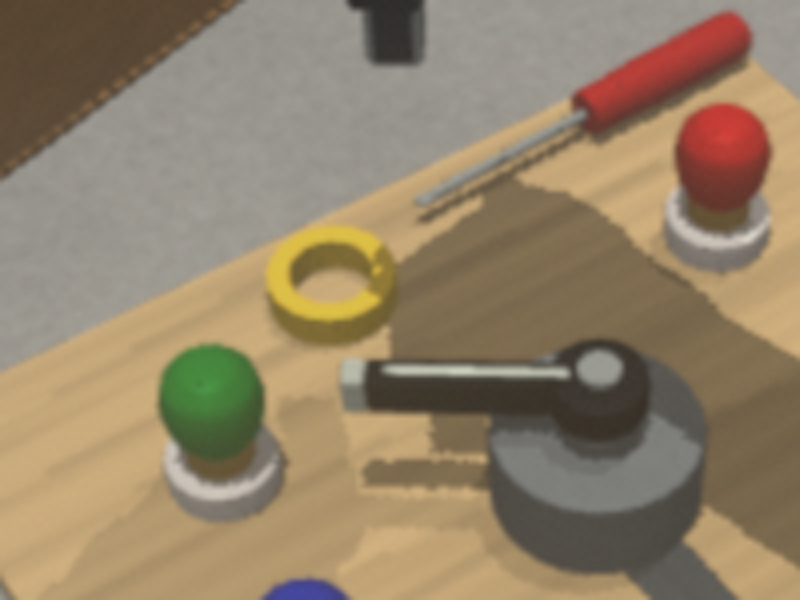

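View pics/ec.png

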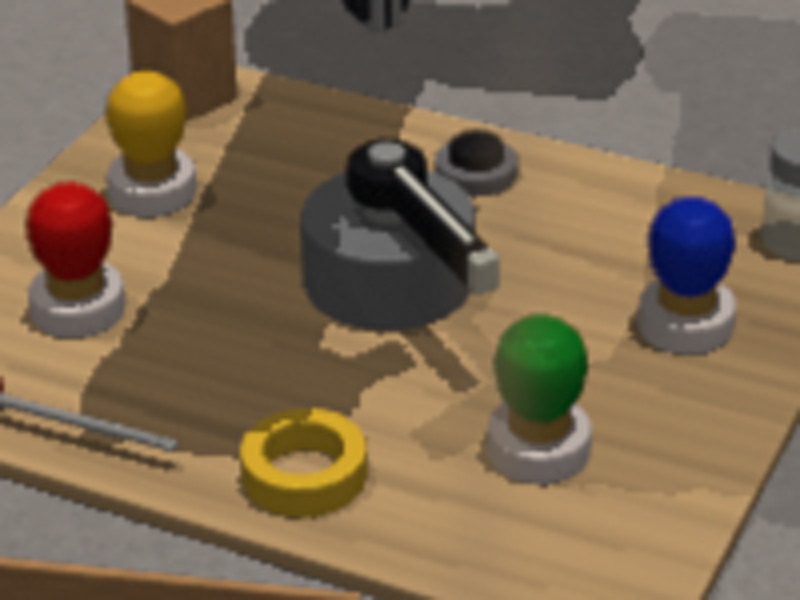

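Both crops show the lever free of the finger and close to the green bulb. I'll check the aim using the stripe, glass and holder pixels, triangulated from both views.

```bash
cat > d.py <<'E'
from h import *
S=snap("side");C=snap("scene")
f=lambda n,c:(np.array(c)/4+((180,130) if n=="d" else (220,210)))
def tri(a,b):
    M=[]
    for s,uv in((S,a),(C,b)):
        K,R,t=P(s); M.append(K@np.c_[R,t])
    X=cv2.triangulatePoints(M[0],M[1],np.array(a,float).reshape(2,1),np.array(b,float).reshape(2,1)); return (X[:3]/X[3]).ravel().round(1)
print("cap",tri(f("d",(600,368)),f("e",(386,153))))
tip=tri(f("d",(354,384)),f("e",(482,270))); print("tip",tip)
g=tri(f("d",(212,402)),f("e",(541,368))); print("glass",g)
print("holder",tri(f("d",(223,470)),f("e",(538,437))))
for s,n,a,b in((S,"d",(570,373),(385,370)),(C,"e",(400,172),(475,240))):
    d=ray(s,f(n,b),90)-ray(s,f(n,a),90); print("stripe ang",np.arctan2(d[1],d[0]))
for s in (S,C): print(ray(s,(f("d",(600,368)) if s is S else f("e",(386,153))),98)[:2])
print("button",tri((371,294),f("e",(478,150))))
E
python3 d.py
```

```text
cap [597.5  20.8  92.5]
tip [677.   81.2  80. ]
glass [727.2 115.3  62.4]
holder [725.9 115.5  19.3]
stripe ang 0.6541433996664093
stripe ang 0.6905960642322865
[594.77450817  23.75253318]
[606.85826401  22.97462138]
button [486.6  54.5  27.8]
```

Glass and holder triangulate to about (727,115). That puts the bulb's bearing at 0.633 rad and the lever at about 0.65–0.67, well within the ±0.11 allowed. Next, the button.

```bash
cat > e.py <<'E'
from h import *
b=[484.5,54.]; o=[np.pi,0,0.5]
ctrl.goto([*b,200],o); ctrl.servo_line([*b,45],v=100)
ctrl.pause(0.3); f0=monitor.state()["force"][2]
for z in np.arange(37,23,-1):
    ctrl.servo_line([*b,z],v=20); ctrl.pause(0.15); st=monitor.state(); f=st["force"][2]-f0; print(z,round(st["tcp_pos"][2],1),round(f,1))
    if f>9: break
ctrl.pause(0.3); vision.snapshot("side")
ctrl.servo_line([*b,60],v=60); ctrl.servo_line([*b,220],v=150)
look("g.png"); s=snap("side"); r=finder.mark_of("side","test_top"); print(ray(s,r[0]["uv"],34)); print(monitor.state()["clock"])
E
python3 e.py
```

```text
37 37.1 0.4
36 36.0 0.3
35 35.0 0.1
34 34.1 1.1
33 33.1 2.2
32 32.1 2.5
31 31.1 3.5
30 30.1 2.5
29 29.1 5.3
28 28.1 5.8
27 27.9 13.6
hub [(0.7, [603.1, 17.4])]
tip [(0.89, [682.0, 79.6])]
green [(0.81, [730.0, 111.8])]
lever ang 0.6168222692297408 102.98028776062402
[484.96820894  53.93244065  34.        ]
21.45
```

View pics/g.png

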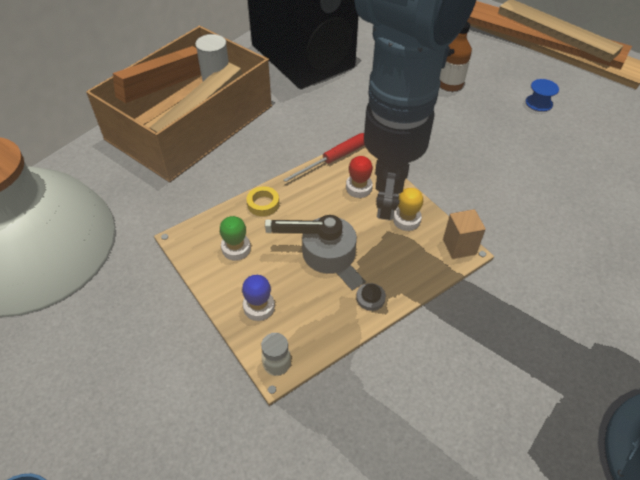

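The force rose along the spring to 5.8 N, then jumped at the stop at 28 mm, so the button went fully down. The picture shows it up again at (371,295), the lever tip unmoved at (268,227), the loose things in place and the gripper clear.

```bash
python3 -c "
from h import *
print(workorder.close_job())"
```

```text
the job is handed in; nothing more can be done
None
```

I handed the job in with the lever about 0.02–0.04 rad off the green bulb (limit about 0.11); the button went fully down and came up again, and no bulb or loose thing appears disturbed, but no verdict came back.

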